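# Clamp a well plate on the shaker with its bayonet bolt

## Task

Clamp the well plate on the shaker, only by pushing with the fingertips and without lifting anything: first slide the plate to the left until its side lies against the side rail. Then push the knob of the spring-loaded clamp bolt along its L-shaped slot towards the plate, so that the clamp drives the plate home against the end stop, and at the corner swing the knob to the right and down to the end of the cross slot, so that the clamp stays locked when you let go. Left and right are as seen from the shaker's front panel; leave the other things on the bench where they are.

Things in the scene. Friction and masses are not known exactly. Their poses are not given: they have to be found in the camera images.
- shaker: Microplate shaker, fixed: white housing 240 x 178 x 56 mm, front panel with display and dial turned to the robot within about 20 degrees; on top a grey metal platform 218 (x) x 164 (y) mm, its surface 72 mm above the bench. Origin at bench height under the platform's middle; x points from the front panel to the rear, y to the shaker's left, z up. The platform's right side is open.
- home (a point): Where the middle of the plate's underside lies when the plate touches side rail and end stop: shaker x = +49.8, y = +0.7, z = 72 mm; axes as the shaker's.
- side_rail (a point): Middle of the inner face of the side rail, a steel bar on the platform's left, 92 mm long in x, 9 mm high; the face is at shaker y = +64 mm and looks to the right. Axes as the shaker's.
- end_stop (a point): Middle of the inner face of the end stop, a steel bar across the platform's rear, 142 mm long in y, 9 mm high; the face is at shaker x = +92 mm and looks to the front. Axes as the shaker's.
- slot_corner (a point): Corner of the L-shaped slot, on top of the clamp tube (steel, 28 mm outside, along x on the middle line, x = -102 to -32 mm, axis 90 mm and top 104 mm above the bench), at shaker x = -59 mm. The slot is 9 mm wide: the straight leg runs along the tube's top from x = -89 to -54 mm; the cross leg (x = -63 to -54 mm) goes from there down the tube's right side. Axes as the shaker's.
- sample_plate: Loose clear 96-well plate, about 80 g, 85 (x) x 127 (y) x 15 mm, lying on the platform, its long side across the shaker, 6 to 14 mm to the right of home and 4 to 11 mm short of the end stop, turned up to 0.05 rad. Its top is 87 mm above the bench. Origin: middle of its underside; x is the short side, y the long side.
- clamp_bolt (a joint): Travel of the clamp bolt along shaker +x, m: 0 = drawn back by its spring (start), 0.027 = handle pin at the far wall of the slot, 0.025 = locked, resting in the cross leg. Springs push it back: about 2 N at 0, some 7 N at the corner with the plate clamped. Let go before it is locked, it springs back to 0.
- clamp_handle (a joint): Turn of the handle about the bolt's axis, rad: 0 = upright (start; in the straight leg the slot keeps it within 0.1 or so), grows as the knob swings to the shaker's right (-y) and down; the end of the cross leg is at 0.90. It can turn only with the bolt at 0.025 to 0.027. It turns easily, without a spring.
- knob (a point): Centre of the black ball knob, 18 mm in diameter, on the handle: a 7 mm steel pin that stands up from the bolt through the slot; knob centre 38 mm from the tube's axis. Start: shaker x = -85, y = 0, 128 mm above the bench; corner: x = -58 mm; locked: x = -60, y = -30 mm, 114 mm above the bench. x axis as the shaker's, z along the handle.
- clamp_shoe: Clamping shoe on the bolt's nose, 60 mm wide (y), rubber face 75 to 86 mm above the bench, turned to the plate; it moves with the bolt and can give way 8 mm (600 N/m). Origin on the tube's axis, the rubber face at x = -14 mm from it. Bolt at 0: face at shaker x = -14 mm; fully forward it would reach +13 mm, but the plate at home stops it at about +8 mm.
- cell_timer: Bystander: white lab timer lying flat on the bench, 60 x 66 x 15 mm; origin under its middle. Leave alone.
- buffer_bottle: Bystander: white bottle with a blue cap, 45 mm in diameter, 91 mm high; origin under its middle. Leave alone.
- tube_cap_up: Bystander: small screw-cap tube standing on the bench, 13 mm in diameter, 46 mm high; origin under its middle. Leave alone.
- closed_tip_box: Bystander: closed blue pipette-tip box, 97 x 131 x 71 mm; origin under its middle. Leave alone.

How it is judged:
By the outcome, as a careful person would: the job done as asked, in the order asked, and still so for the second after the job is handed in, with the robot touching nothing.
It also fails if it takes over 45 s, if anything falls off the work surface, if the arm or the gripper's body presses on something with over 40 N, if the wrist force passes 120 N, or if a joint passes its speed limit or range.

## Robot

A 7-joint arm with a two-finger parallel gripper is mounted at the origin on a cart in front of the work surface, level with it; the furniture and walls round the work are solid. World frame = base frame: x ahead of the robot, y to its left, z up, the work surface at z = 0. Lengths are in m, angles in rad, forces in N, time in s.
With the tool pointing down it reaches from about 0.425 to 0.875 m from the base axis. Payload 4.7 kg.
Tool frame: the origin (TCP) lies at the very end of the fingers, on their centre line; the grasp point (between the pads) lies 19 mm behind it; z points along the fingers, y is the line along which they close (so a half turn about z gives the same grasp; the last joint's range is limited). The gripper opens to 85 mm and grips with 20 to 120 N. Pads are 22 mm wide; open, the fingers measure 114 mm over their backs; the gripper's body (76 mm by 85 mm) begins 54 mm behind the grasp point. The pads swing forward as they close: fully open they stand 13 mm farther back than shut.
Start: joints at [-1.272, 0.321, -0.07, 1.45, 0.023, 1.371, -0.057], TCP at [0.183, 0.624, 0.231] pointing down, gripper open.
Joint ranges: [-2.86, 2.86], [-0.3, 2.09], [-1.38, 1.24], [0.06, 2.45], [-1.56, 4.7], [0.09, 2.05], [-2.69, 2.69]. Speed limits (rad/s): [2.57, 2.57, 3.14, 3.14, 3.14, 3.14, 3.14].

## Interface

Orientations are given as a rotation vector (axis times angle).
In Python, from workcell import r gives the robot as it stands. Calls block until the motion is done:
- r.reach(position, orientation): joint-space move of the TCP to a pose.
- r.move_l(position, attitude=None, v=0.15): straight line of the TCP; attitude=None keeps the orientation; v is the mean speed in m/s.
- r.set_joints(angles): joint-space move.
- r.set_gripper(opening, grasp_force=None): finger opening in m; grasp_force is the grip in N (None keeps the last); returns when the fingers have stopped.
- r.hold(seconds).
- r.ik(position, orientation): joint angles nearest the present ones, or None.
- r.get_state(): the state.
- r.camera(name): name is "side" or "top"; returns a dict with "image" (420x560x3 uint8, red, green, blue), "K" (3x3 intrinsics, pixels), "camera_from_world" (4x4, takes a point from world to camera coordinates). Camera axes: x right, y down, z forward; pixel columns grow to the right and rows downward; lengths in m; the calibration is good to about 2 mm. A picture is of the moment at which its call begins. There is no depth.
A pose or a line that the arm cannot do raises r.IKError and nothing moves.
- r.job_done(): hands the job in; it is judged then, once.
The state is a dict: "time_s": time; "qpos": joint angles; "joint_velocities": joint speeds; "joint_torque": joint torques, N m; "eef_pos": TCP position; "tool_rot": TCP orientation; "force": force on the tool from outside, world axes, zero at the start; "wrist_torque": the same for the moment, N m; "gripper_width": finger opening in m; "grip_force": force on a finger pad.
Only numpy, scipy, OpenCV 4.12 (cv2) and the standard library are available. Lean on these libraries where they do the work, as an engineer would, in place of code of your own. Each camera call takes 0.05 s, during which the arm holds its last target. There are 200 camera calls.

## Working session

There is one attempt and no reset: what is moved stays moved. The work goes in short steps, each a Python script; the robot and the scene stay as the last script left them, time stands still between calls to the robot, and variables do not carry over. Pictures are saved under pics/ and viewed, at most 11 in all, crops included, and the job is handed in when it is done.

```bash
mkdir -p pics; ls; python3 - <<'E'
from workcell import r
import cv2,numpy as np
for n in("top","side"):
    c=r.camera(n); cv2.imwrite(f"pics/{n}0.png",c["image"][:,:,::-1]); np.savez(f"{n}0.npz",**c)
    T=np.linalg.inv(c["camera_from_world"]); print(n,c["K"].round(1).tolist(),T.round(3).tolist())
s=r.get_state(); print(s["time_s"],s["eef_pos"],s["tool_rot"],s["force"],s["gripper_width"])
E
```

```text
pics
top [[388.2, 0.0, 277.6], [0.0, 388.2, 206.7], [0.0, 0.0, 1.0]] [[0.005, -0.993, 0.12, 0.39], [-1.0, -0.005, -0.001, 0.086], [0.001, -0.12, -0.993, 1.212], [0.0, 0.0, 0.0, 1.0]]
side [[430.3, 0.0, 286.3], [0.0, 430.3, 213.4], [0.0, 0.0, 1.0]] [[-0.988, -0.05, 0.145, 0.379], [-0.153, 0.404, -0.902, 1.026], [-0.013, -0.913, -0.407, 0.525], [0.0, 0.0, 0.0, 1.0]]
0.1 [0.18253086 0.62332542 0.23032363] [-4.45813696e-01 -3.10961846e+00  2.73390101e-03] [ 0.33656691  0.2447792  -0.162515  ] 0.08530151077119835
```

View pics/top0.png

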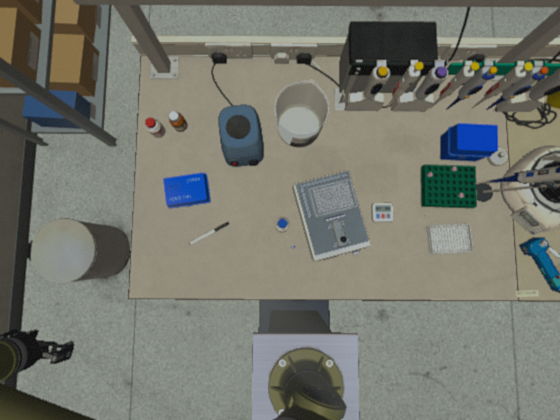

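View pics/side0.png

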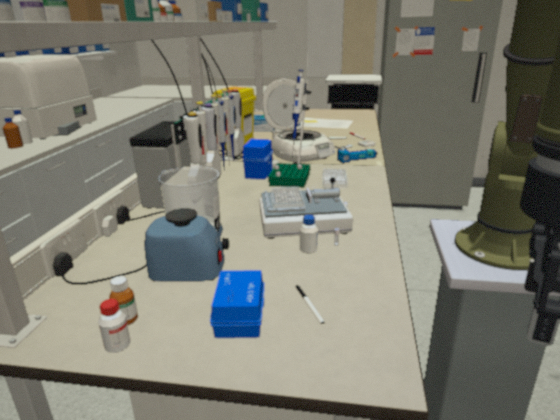

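The top view shows the shaker around (332,215) with the bottle to its left at (282,225) and the timer to its right at (382,212). The knob is dark, near (343,239). I'll enlarge both views.

```bash
python3 - <<'E'
import cv2,numpy as np
for n,(u0,u1,v0,v1),s in(("top",(270,400,165,265),6),("side",(250,365,175,255),6)):
    im=np.load(f"{n}0.npz")["image"][v0:v1,u0:u1,::-1]
    cv2.imwrite(f"pics/{n}0c.png",cv2.resize(im,None,fx=s,fy=s,interpolation=cv2.INTER_CUBIC))
E
```

```text
(no output)
```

View pics/top0c.png

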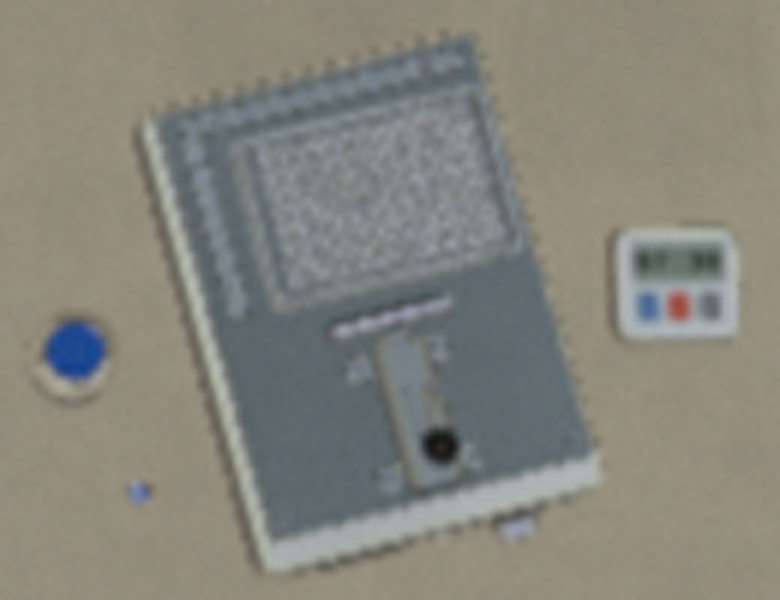

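View pics/side0c.png

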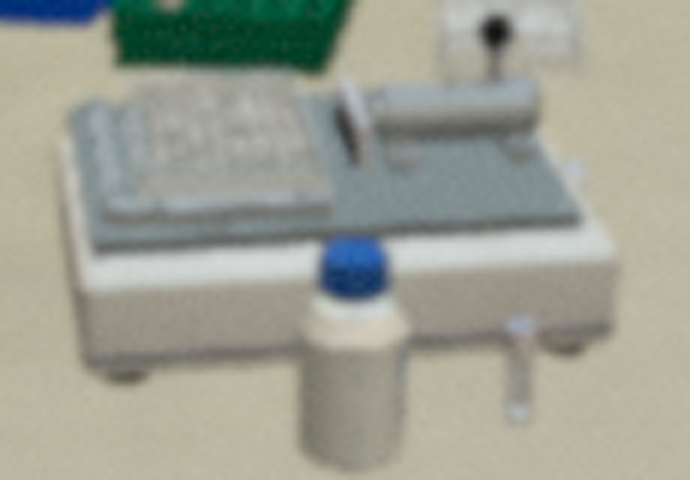

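Top crop: platform corners lie near (158,118), (472,38), (598,450) and (272,545), and the knob is at (440,445). The plate's outline runs through (232,145), (478,90), (522,245) and (280,310). In the side crop the knob is at (495,32) and the bottle stands to the left of the shaker. Next I'll measure the platform, knob and plate edges.

```bash
cat > h.py <<'E'
import cv2,numpy as np
def ray(c,uv):
    T=np.linalg.inv(c["camera_from_world"]); d=np.linalg.inv(c["K"])@np.array([uv[0],uv[1],1.])
    return T[:3,3],T[:3,:3]@d
def onz(c,uv,z):
    o,d=ray(c,uv); return o+d*(z-o[2])/d[2]
def proj(c,p):
    q=c["camera_from_world"]@np.append(p,1.); q=c["K"]@q[:3]; return q[:2]/q[2]
def tri(c1,u1,c2,u2):
    (a,d),(b,e)=ray(c1,u1),ray(c2,u2); s=np.linalg.lstsq(np.c_[d,-e],b-a,rcond=None)[0]
    p,q=a+d*s[0],b+e*s[1]; return (p+q)/2,np.linalg.norm(p-q)
def dark(c,box,thr=60):
    u0,u1,v0,v1=box; g=c["image"][v0:v1,u0:u1].max(2).astype(float); w=np.clip(thr+30-g,0,None)*(g<thr+30)
    v,u=np.mgrid[v0:v1,u0:u1]; return np.array([(u*w).sum(),(v*w).sum()])/w.sum()
E
python3 - <<'E'
from h import *
t,s=dict(np.load("top0.npz")),dict(np.load("side0.npz"))
kt=dark(t,(336,350,232,246)); ks=dark(s,(326,340,175,185),50)
K,gap=tri(t,kt,s,ks); print("knob",kt,ks,K,gap, onz(t,kt,.128),onz(s,ks,.128))
im=t["image"].astype(int); R,G,B=im[...,0],im[...,1],im[...,2]
for uv in((312,230),(285,180),(301,215),(325,256),(360,220)): print(uv,im[uv[1],uv[0]])
m=((B-R>-3)&(R<175)).astype(np.uint8); m[:165]=0;m[262:]=0;m[:,:292]=0;m[:,:]*=1;m[:,372:]=0
m=cv2.morphologyEx(m,cv2.MORPH_CLOSE,np.ones((5,5)));m=cv2.morphologyEx(m,cv2.MORPH_OPEN,np.ones((5,5)))
cn=max(cv2.findContours(m,0,1)[0],key=cv2.contourArea)[:,0]
P=np.array([onz(t,p,.072)[:2] for p in cn],np.float32)
print(cv2.minAreaRect(P))
v=im.copy().astype(np.uint8)[:,:,::-1].copy(); cv2.drawContours(v,[cn[:,None]],-1,(0,0,255),1)
cv2.imwrite("pics/m.png",cv2.resize(v[165:265,270:400],None,fx=6,fy=6,interpolation=0))
E
```

```text
knob [343.03419453 238.78419453] [332.10843373 179.98072289] [ 0.43182235 -0.09847229  0.12520636] 0.002051242210586701 [ 0.43273881 -0.09796982  0.128     ] [ 0.43043339 -0.09054853  0.128     ]
(312, 230) [ 92 102 106]
(285, 180) [148 143 125]
(301, 215) [131 132 119]
(325, 256) [165 170 166]
(360, 220) [ 96 108 113]
((0.5000621676445007, -0.07686048001050949), (0.24378977715969086, 0.16652752459049225), 15.241559982299805)
```

View pics/m.png

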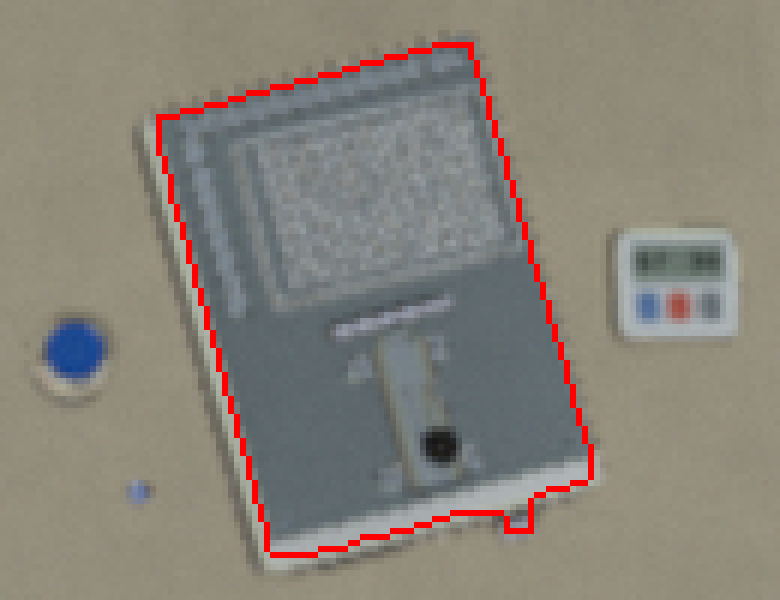

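```bash
python3 - <<'E'
from h import *
t,s=dict(np.load("top0.npz")),dict(np.load("side0.npz"))
im=t["image"].astype(int); R,G,B=im[...,0],im[...,1],im[...,2]
m=((B-R>0)&(R<132)).astype(np.uint8); m[:165]=0;m[262:]=0;m[:,:292]=0;m[:,372:]=0
m=cv2.morphologyEx(m,cv2.MORPH_OPEN,np.ones((3,3)))
cn=max(cv2.findContours(m,0,1)[0],key=cv2.contourArea)[:,0]
P=np.array([onz(t,p,.072)[:2] for p in cn],np.float32)
(c,sz,a)=cv2.minAreaRect(P);print(c,sz,a)
a=np.radians(a if sz[0]>sz[1] else a-90)
X=np.array([np.cos(a),np.sin(a)]);Y=np.array([-X[1],X[0]])
# refine with line fits of left/right/rear/front edges
q=(P-np.array(c))@np.c_[X,Y]
for n,k,sg,o in(("rear",0,1,1),("front",0,-1,1),("left",1,1,0),("right",1,-1,0)):
    e=sg*q[:,k]; sel=(e>e.max()-.006)&(abs(q[:,o])<(.07 if o else .09))
    f=np.polyfit(q[sel,o],q[sel,k],1); print(n,sel.sum(),f.round(4))
K=np.array([.4322,-.0982]);
for k in (K,): print("knob in rect frame (exp -.085,0):",(k-c)@np.c_[X,Y])
# plate & others: sample profile of images in shaker frame rectified at z=.087 and .081
for z,n in((.087,"p"),):
    pass
H=[]; S=4 # px per mm
src=np.array([[x,y] for x in(-.12,.12) for y in(-.09,.09)])
px=np.float32([proj(t,np.append(np.array(c)+X*x+Y*y,.087)) for x,y in src])
dst=np.float32([[(.09-y)*3000,(.12-x)*2400] for x,y in src])
w=cv2.warpPerspective(t["image"],cv2.getPerspectiveTransform(px,dst),(540,576),flags=cv2.INTER_CUBIC)
cv2.imwrite("pics/rect.png",w[:,:,::-1])
E
```

```text
(0.512992799282074, -0.07432156056165695) (0.21721258759498596, 0.1639740914106369) 15.267740249633789
rear 45 [0.0002 0.1067]
front 46 [-0.002  -0.1067]
left 58 [0.0007 0.0802]
right 58 [ 0.0021 -0.0805]
knob in rect frame (exp -.085,0): [-0.08422919 -0.00176051]
```

View pics/rect.png

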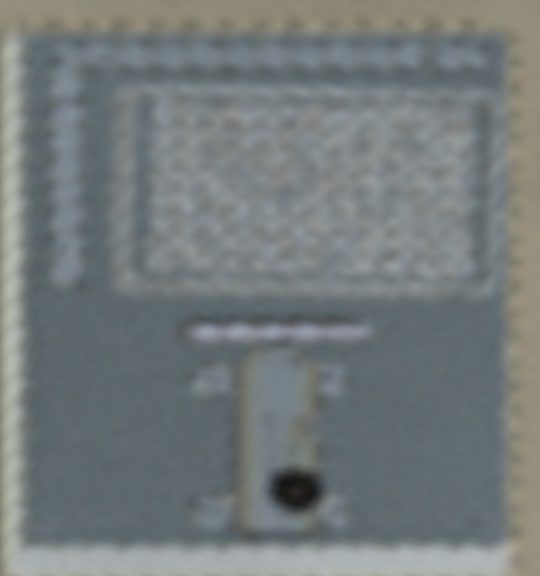

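Fitted platform is 217 x 164 mm, as it should be. Shaker origin is (0.513, -0.0743) with yaw 15.3°, and the knob agrees to within 2 mm. In the rectified view at plate-top height the plate spans u = 118–497 and v = 90–293. Its centre is therefore about (+40, -12.5) mm and it is hardly turned, which fits the 126 x 85 mm size. The knob is close to the inner reach limit, so I'll check IK.

```bash
cat >> h.py <<'E'
from scipy.spatial.transform import Rotation as Ro
C=np.array([.513,-.0743]); A=np.radians(15.27); RZ=Ro.from_euler("z",A)
def W(x,y,z): return np.append(C,0)+RZ.apply([x,y,z])   # shaker (m) -> world
def att(flip=0,tilt=0): # tool y along shaker y; tilt>0: fingers point forward (+x)
    return (RZ*Ro.from_euler("y",-tilt)*Ro.from_euler("z",np.pi*flip)*Ro.from_euler("x",np.pi)).as_rotvec()
def sh(p): return RZ.inv().apply(np.array(p)-np.append(C,0))
E
python3 - <<'E'
from h import *
from workcell import r
for flip in(0,1):
  for tilt in(-.3,-.15,0,.15,.3):
    print(flip,tilt,[None if (q:=r.ik(W(*p),att(flip,tilt))) is None else q[[0,6]].round(2).tolist() for p in((-.12,0,.17),(-.115,0,.12),(-.10,0,.12),(-.075,-.03,.107),(.04,-.115,.17),(.04,-.11,.078))])
E
```

```text
0 -0.3 [[-0.74, -1.17], [-0.71, -1.12], [-0.7, -1.11], [-0.65, -0.99], [-0.46, -0.81], [-0.46, -0.8]]
0 -0.15 [[-0.77, -1.25], [-0.74, -1.19], [-0.73, -1.16], [-0.67, -1.03], [-0.45, -0.84], [-0.48, -0.78]]
0 0 [[-0.42, -1.22], [-0.68, -1.24], [-0.67, -1.22], [-0.66, -1.07], [-0.36, -0.87], [-0.46, -0.75]]
0 0.15 [[-0.07, -1.1], [-0.28, -1.13], [-0.61, -1.24], [-0.66, -1.1], [-0.28, -0.86], [-0.53, -0.63]]
0 0.3 [None, [0.4, -0.82], [-0.03, -0.98], [-0.49, -1.03], [-0.22, -0.78], [-0.44, -0.56]]
1 -0.3 [[-0.62, 1.96], [-0.6, 2.0], [-0.59, 2.0], [-0.54, 2.1], [-0.39, 2.27], [-0.35, 2.25]]
1 -0.15 [[-0.69, 1.91], [-0.69, 1.96], [-0.67, 1.97], [-0.62, 2.1], [-0.42, 2.28], [-0.38, 2.29]]
1 0 [[-0.75, 1.82], [-0.79, 1.87], [-0.78, 1.9], [-0.77, 2.08], [-0.49, 2.33], [-0.46, 2.39]]
1 0.15 [[-0.09, 2.04], [-0.49, 1.94], [-0.49, 1.95], [-0.92, 1.93], [-0.65, 2.43], [-0.58, 2.55]]
1 0.3 [None, [0.2, 2.25], [-0.03, 2.16], [-0.57, 2.07], [0.94, 2.21], [-0.59, 2.67]]
```

```bash
cat >> h.py <<'E'
def st(r,tag):
    s=r.get_state(); print(tag,"t%.1f"%s["time_s"],"sh",(sh(s["eef_pos"])*1e3).round(1),"F",RZ.inv().apply(s["force"]).round(1),"w%.3f"%s["gripper_width"]); return s
E
python3 - <<'E'
from h import *
from workcell import r
r.set_gripper(.014,20)
r.reach(W(.042,-.118,.18),att()); st(r,"above")
r.move_l(W(.042,-.118,.079),v=.1); f0=RZ.inv().apply(st(r,"down")["force"])
y=-.118
while y<-.075:
    y+=.0015; r.move_l(W(.042,y,.079),v=.03)
    f=RZ.inv().apply(r.get_state()["force"])-f0
    if abs(f[1])>.4: print(round(y*1e3,1),f.round(2))
    if f[1]<-4: break
st(r,"pushed")
c=r.camera("top"); np.savez("top1.npz",**c)
im=c["image"][165:265,270:400,::-1]; cv2.imwrite("pics/top1c.png",cv2.resize(im,None,fx=6,fy=6,interpolation=2))
E
```

```text
above t3.9 sh [  42.7 -116.9  179.9] F [-0.6 -0.2 -0.2] w0.014
down t5.1 sh [  42.5 -118.4   79.8] F [0.2 0.6 0.4] w0.014
-116.5 [ 0.14 -1.07 -0.83]
-113.5 [-0.31 -1.35  0.15]
-112.0 [ 0.33 -0.76 -0.83]
-110.5 [-0.74 -0.48  0.31]
-109.0 [-0.84 -0.71 -1.56]
-107.5 [ 1.45 -0.76  0.43]
-104.5 [-0.65 -0.78 -0.51]
-101.5 [-0.67 -1.12 -0.24]
-100.0 [-0.29 -0.48 -0.14]
-98.5 [-0.81 -1.43 -0.85]
-97.0 [ 0.1  -0.94  0.04]
-95.5 [ 0.02 -0.52 -0.53]
-92.5 [ 0.7  -0.96 -0.29]
-91.0 [ 0.17 -0.73 -0.63]
-89.5 [-0.53 -0.82 -0.15]
-88.0 [-0.94 -0.9   0.06]
-86.5 [ 0.7  -1.12 -0.33]
-85.0 [ 0.27 -0.94 -0.73]
-83.5 [-1.19 -1.41 -0.51]
-82.0 [ 1.02 -2.28 -0.61]
-80.5 [ 2.   -4.82 -0.39]
pushed t11.3 sh [ 42.5 -82.2  79.6] F [ 2.2 -4.2 -0. ] w0.014
```

View pics/top1c.png

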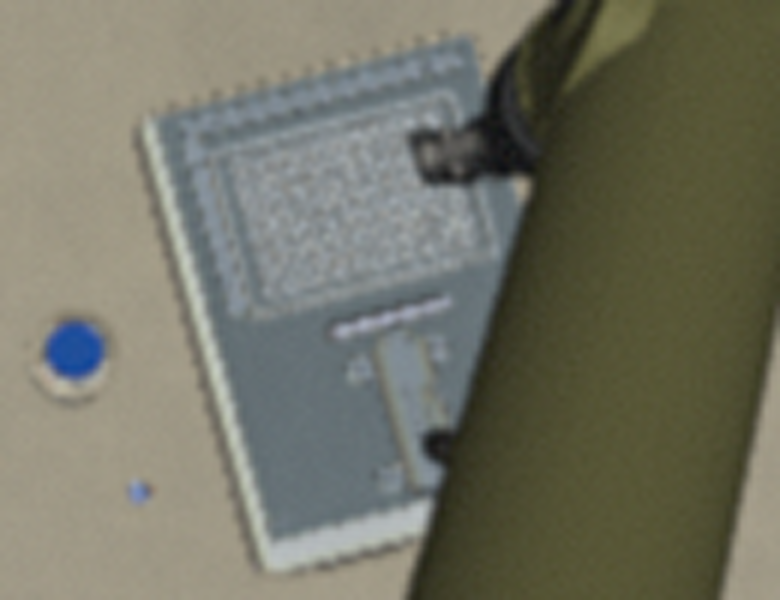

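The plate's left edge has moved against the rail: shift about 27 crop px, roughly 13 mm. The contact force rose to 5 N with the fingertip at the expected place. Next I'll retreat and go behind the knob.

```bash
python3 - <<'E'
from h import *
from workcell import r
r.move_l(W(.042,-.115,.079),v=.1); r.move_l(W(.042,-.118,.17),v=.2)
c=r.camera("side"); np.savez("side1.npz",**c)
r.reach(W(-.118,-.001,.18),att()); st(r,"behind")
r.move_l(W(-.118,-.001,.120),v=.1); f0=RZ.inv().apply(st(r,"down")["force"])
x=-.118
while x<-.085:
    x+=.002; r.move_l(W(x,-.001,.120),v=.04)
    f=RZ.inv().apply(r.get_state()["force"])-f0
    if abs(f[0])>1.5: print(round(x*1e3,1),f.round(2))
    if f[0]<-1.5 : break
st(r,"contact")
E
```

```text
behind t13.3 sh [-117.2   -1.2  180.1] F [ 0.4 -0.1  0. ] w0.014
down t14.1 sh [-117.6   -1.5  120.3] F [ 0.  -0.1  0. ] w0.014
-98.0 [-1.66 -0.09  0.48]
contact t16.6 sh [-98.1  -1.  119.9] F [-1.6 -0.2  0.5] w0.014
```

```bash
python3 - <<'E'
from h import *
from workcell import r
r.move_l(W(-.078,-.001,.120),v=.03); st(r,"a")
x=-.078
while x<-.060:
    x+=.0015; r.move_l(W(x,-.001,.120),v=.03)
    s=st(r,"%.1f"%(x*1e3)); 
    if RZ.inv().apply(s["force"])[0]<-15: break
np.savez("side2.npz",**r.camera("side"))
c=np.load("side2.npz"); cv2.imwrite("pics/side2c.png",cv2.resize(c["image"][155:235,250:365,::-1],None,fx=6,fy=6,interpolation=2))
E
```

```text
a t17.4 sh [-78.1  -1.  119.9] F [-3.4 -0.9 -0.2] w0.014
-76.5 t17.6 sh [-76.8  -1.  119.9] F [-4.9  0.1  0.9] w0.014
-75.0 t17.9 sh [-75.4  -1.  119.9] F [-5.1 -0.9  0.4] w0.014
-73.5 t18.1 sh [-74.2  -1.  119.8] F [-5.6 -0.9  0.9] w0.014
-72.0 t18.4 sh [-73.   -1.  119.8] F [-6.1 -0.5  0.9] w0.014
-70.5 t18.6 sh [-72.5  -1.  119.6] F [-8.7  0.1  3.4] w0.014
-69.0 t18.9 sh [-71.9  -1.1 119.4] F [-10.4  -0.6   5.2] w0.014
-67.5 t19.1 sh [-71.7  -1.1 119.3] F [-15.3   0.4   7.6] w0.014
```

View pics/side2c.png

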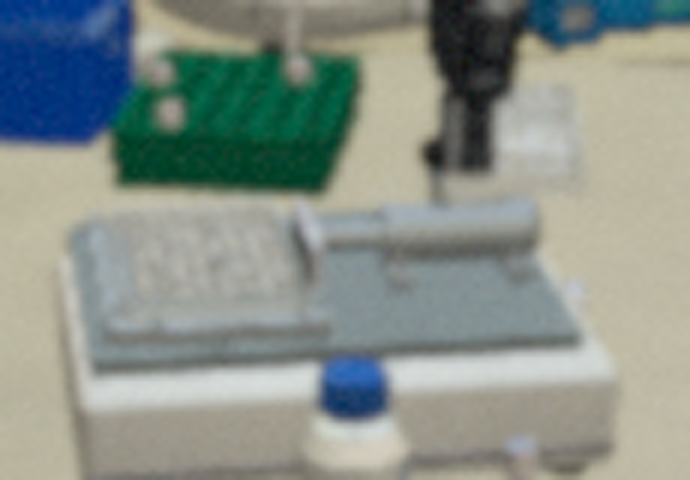

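The knob, at about (433,153), has reached the corner, and the shoe touches the plate. The far wall was felt at 10–15 N. I'll ease off to about 9 N and swing along the arc.

```bash
python3 - <<'E'
from h import *
from workcell import r
r.move_l(W(-.0697,-.001,.120),v=.03); st(r,"ease")
for th in np.arange(.1,1.0,.1):
    r.move_l(W(-.0697,-.001-.038*np.sin(th)-.0015,.120-.038*(1-np.cos(th))),v=.03)
    s=st(r,"%.1f"%th); f=RZ.inv().apply(s["force"])
    if abs(f[1])>12: break
c=r.camera("side"); np.savez("side3.npz",**c); cv2.imwrite("pics/side3c.png",cv2.resize(c["image"][155:235,250:365,::-1],None,fx=6,fy=6,interpolation=2))
E
```

```text
ease t19.4 sh [-72.1  -1.  119.5] F [-9.2  0.4  3.5] w0.014
0.1 t19.8 sh [-71.9  -5.8 119.3] F [-9.9  1.4  4.1] w0.014
0.2 t20.1 sh [-71.9  -9.4 118.4] F [-8.4  1.3  2.1] w0.014
0.3 t20.3 sh [-71.9 -13.1 117.3] F [-8.4  2.  -0.5] w0.014
0.4 t20.6 sh [-71.9 -16.5 116. ] F [-7.9  1.4  0.8] w0.014
0.5 t20.9 sh [-71.9 -19.9 114.3] F [-8.   1.3 -0.3] w0.014
0.6 t21.1 sh [-72.  -23.1 112.2] F [-7.3  0.7 -1.3] w0.014
0.7 t21.4 sh [-72.  -26.2 109.9] F [-8.1  0.8 -0.1] w0.014
0.8 t21.7 sh [-72.  -28.8 107.3] F [-7.7  2.8 -1.2] w0.014
0.9 t22.0 sh [-71.8 -29.9 105.8] F [-12.7   7.   12.1] w0.014
```

View pics/side3c.png

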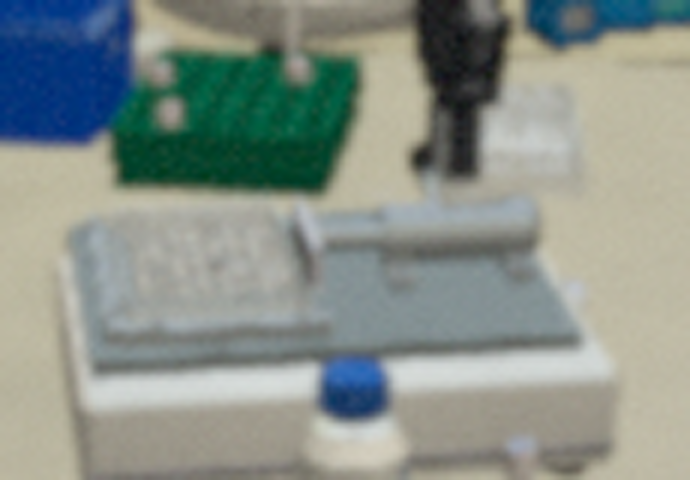

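The knob has swung to the right and down, and the forces jumped at the end of the cross slot (tool y = -29.9 mm). I'll let go by backing straight out, then check.

```bash
python3 - <<'E'
from h import *
from workcell import r
p=sh(r.get_state()["eef_pos"])
r.move_l(W(-.100,p[1]-.001,p[2]),v=.06); st(r,"back")
r.move_l(W(-.100,p[1]-.001,.2),v=.15)
r.reach(W(-.02,-.25,.25),att()); r.hold(.5); st(r,"clear")
t,s=r.camera("top"),r.camera("side")
np.savez("top4.npz",**t);np.savez("side4.npz",**s)
a=cv2.resize(t["image"][165:265,270:400,::-1],None,fx=4,fy=4,interpolation=2)
b=cv2.resize(s["image"][165:240,250:365,::-1],None,fx=4,fy=4,interpolation=2)
v=np.zeros((600,800,3),np.uint8); v[:300,:460]=b; a=a[:,:]; 
o=np.zeros((a.shape[0]+0,0,3),np.uint8)
v=np.zeros((600,520,3),np.uint8); v[:300,:460]=b; v[300:]=cv2.resize(a,(390,300)).copy().__class__((300,390,3),np.uint8) if 0 else np.pad(cv2.resize(a,(390,300)),((0,0),(0,130),(0,0)))
cv2.imwrite("pics/end.png",v)
E
```

```text
back t22.7 sh [-99.4 -31.  106.1] F [-0.1 -0.3  0.1] w0.014
clear t24.9 sh [ -19.9 -249.8  250.2] F [-0.6 -0.8  0.2] w0.014
```

View pics/end.png

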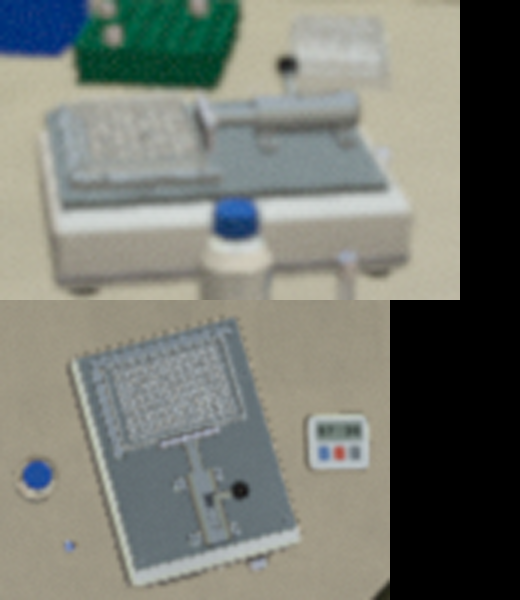

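The clamp stays locked after release: in the top view the knob sits to the right of the tube at (240,490), and the plate is in the rail/end-stop corner. I'll check this numerically before handing in.

```bash
python3 - <<'E'
from h import *
t,s=dict(np.load("top4.npz")),dict(np.load("side4.npz"))
kt=dark(t,(344,356,222,236)); ks=dark(s,(316,328,176,186),50)
K,g=tri(t,kt,s,ks); print("knob mm (exp -60,-30,114)",(sh(K)*1e3).round(1),g, "top@114",(sh(onz(t,kt,.114))*1e3).round(1))
src=[(x,y) for x in(-.12,.12) for y in(-.09,.09)]
px=np.float32([proj(t,W(x,y,.087)) for x,y in src]); dst=np.float32([[(.09-y)*3000,(.12-x)*2400] for x,y in src])
cv2.imwrite("pics/rect4.png",cv2.warpPerspective(t["image"],cv2.getPerspectiveTransform(px,dst),(540,576),flags=2)[:,:,::-1])
E
```

```text
knob mm (exp -60,-30,114) [-59.9 -30.3 114.3] 0.0011498983504637326 top@114 [-59.3 -30.5 114. ]
```

View pics/rect4.png

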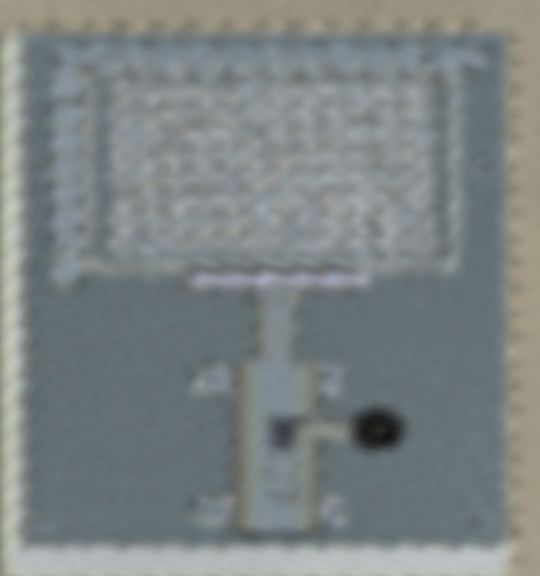

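The knob measures (-59.9, -30.3, 114.3) mm, which is the locked position. The plate is square, with its left edge on the rail (u≈78), its rear on the end stop (v≈68) and its right edge at u≈460, about -63 mm as expected.

```bash
python3 -c "
from workcell import r
print(r.job_done())"
```

```text
the job is handed in; nothing more can be done
None
```

The plate is against the side rail and end stop, the clamp is locked at the end of the cross slot, nothing else on the bench was touched, and the job was handed in after about 25 s of the 45 s allowed.

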